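# Dry a rinsed pewter beaker on the warm-air dryer

### The arm

A 6-joint arm with a two-finger parallel gripper is mounted at the origin on the work surface. World frame = base frame: x ahead of the robot, y to its left, z up, the work surface at z = 0. Lengths are in m, angles in degrees, forces in N, time in s.
With the tool pointing down it reaches from about 0.35 to 0.875 m from the base axis. Payload 4.2 kg.
Tool frame: the origin (TCP) lies between the finger pads; the fingertips stand 19 mm ahead of it and the grasp point (between the pads) is the TCP; z points along the fingers, y is the line along which they close (so a half turn about z gives the same grasp; the last joint's range is limited). The gripper opens to 87 mm and grips with 3 to 60 N. Pads are 19 mm wide; open, the fingers measure 117 mm over their backs; the gripper's body (75 mm by 190 mm) begins 51 mm behind the grasp point.
Start: joints at [-58.293, 22.042, 0.453, 0, -68.411, -14.817], TCP at [0.182, -0.598, 0.205] pointing down, gripper open.
Joint ranges: [-179.83, 179.83], [-69.29, 118.12], [-61.27, 80.66], [-181.25, 117.63], [-171.15, -9.14], [-177.46, 177.46]. Speed limits (degrees/s): [159.86, 159.86, 180, 180, 180, 180].

### API

Orientations are given as a 3x3 rotation matrix whose columns are the frame's x, y, z axes.
In Python, from station import r gives the robot as it stands.
- The arm moves only by the tool drive_tool, never from a script. Its argument "steps" is one flat list of numbers, 7 for each row, row after row: the turn, a rotation vector about the tool's x, y, z in rad, then the shift along the tool's x, y, z in m, then the opening, from 0 (shut) to 1 (fully open). A call has 1 to 10 rows; each row shifts and turns the commanded pose from where the row before left it, along the tool's axes as they then stand; what a row does not reach is not made up. A row lasts 1/12 s, in which the tool goes at most 41.7 mm and 7.16 degrees, less where a joint would pass 70% of its speed; a pose out of reach is approached as far as the arm can. A call is refused whole if a number of a shift passes 0.0417 or a number of a turn 0.125, either way. A call with a gripper value outside its range is refused whole. The fingers move at their own pace and stop on an object; the grip force is fixed at half the most. Time passes only in rows, so rows that do not move let the fingers close. It gives the time, the measured TCP pose, the force, the opening and the grip force at its end, in the units of the state.
- r.sense(): the state, without advancing time (a new reading comes with each control period).
- r.capture(name): name is "scene" or "top"; returns the picture (480x640x3 uint8, blue, green, red); there is no depth.
- r.camera_params(name): a dict with "camera_matrix" (3x3 intrinsics, pixels), "extrinsics" (4x4, takes a point from world to camera coordinates). Camera axes: x right, y down, z forward; pixel columns grow to the right and rows downward; lengths in m; the calibration is good to about 2 mm. A picture is of the moment at which its call begins. camera_params takes no time and is no camera call.
- r.finish_job(): hands the job in; it is judged then, once.
The state is a dict: "time_s": time; "joints": joint angles; "joint_velocities": joint speeds; "effort": joint torques, N m; "tcp_pos": TCP position; "ee_rot": TCP orientation; "wrist_force": force on the tool from outside, world axes, zero at the start; "moment": the same for the moment, N m; "gripper_width": opening from 0.0 (shut) to 1.0 (fully open); "gripper_force": force on a finger pad.
Only numpy, scipy, OpenCV 4.12 (cv2) and the standard library are available. Lean on these libraries where they do the work, as an engineer would, in place of code of your own. Each camera call takes 0.05 s, during which the arm holds its last target. There are 200 camera calls.

### The job

Take the rinsed metal beaker from the sloping wooden cradle and put it upside down over the dryer's upright post, lowering it until its rim rests on the steel disc rather than letting it drop. Then turn the dryer's black selector knob so that its white pointer line clicks in at the blue mark, and let go. Leave the other things on the bench where they are.

Things in the scene. Friction and masses are not known exactly. Their poses are not given: they have to be found in the camera images.
- beaker: Straight round bright-metal beaker, closed dark base, open mouth: 46 mm outside diameter, 100 mm long, wall 3 mm (inside 40 mm wide, 97 mm deep), about 0.14 kg. Origin at the centre of the outside of its base; its z axis runs along its axis from the base towards the mouth. Starts lying loose in the cradle, mouth low, axis 40 degrees from level.
- beaker_rim (a point): Centre of the beaker's open mouth, in the plane of the rim, 100 mm along its z axis from the base.
- cradle: Fixed wooden draining cradle: foot board 150 x 100 x 10 mm and a narrow sloping V trough (no wider than 44 mm, under the beaker only) with a low lip at its lower end that stops the beaker's mouth. Origin under the foot's centre; z up; the trough descends towards its -x, so the beaker's mouth points to -x and down. The beaker's sides are free for the fingers.
- dryer: Fixed grey warm-air dryer box, 180 mm (its x) by 300 mm (its y), top face 60 mm above the bench. Origin at the centre of its underside, z up. On its top: the upright drying post at (0, +85) mm and the selector knob at (0, -85) mm.
- dryer_seat (a point): Foot of the drying post: centre of the top of the flat steel disc (96 mm diameter, 64 mm above the bench) on which the inverted beaker's rim comes to rest; z up. The post is 14 mm in diameter with a tapered tip and rises 81 mm above this point.
- knob_grip (a point): On the knob's vertical axis at the height to grip, 94 mm above the bench. The black knob has an upright bar grip, 44 mm long, 14 mm thick, its top 9 mm above this point and its foot (a 48 mm round skirt) 21 mm below it. The point's x axis runs along the bar, towards the end with the white pointer line; z up.
- knob_mark (a point): The point 43 mm from the knob's axis in the direction of its white pointer line, at the radius of the coloured marks. It moves with the knob.
- knob (a joint): Knob angle in rad, growing clockwise seen from above. It clicks into four detents: 0 (off, a black dash on the white panel; where it starts), 0.5, 1.0 and 1.5. The last three each have one coloured mark; which colour is at which differs from day to day. Stops just beyond 0 and 1.5. About 0.1 N m turns it.
- mark_blue: Blue disc, 14 mm diameter, 3 mm thick, fixed on the dryer's top 43 mm from the knob's axis, at one of the three marked detents. Origin at the centre of its underside, 60 mm above the bench.
- mark_yellow: Yellow disc, same size, at another marked detent.
- mark_red: Red disc, same size, at another marked detent.
- jug: Loose bystander: steel jug with a handle, 90 mm wide, 120 mm high. Origin under its centre.
- tumbler: Loose bystander: short steel tumbler with a brass band, 68 mm wide, 75 mm high, upright. Origin under its centre.
- polish_tin: Loose bystander: low green tin with a brass lid, 72 mm wide, 42 mm high. Origin under its centre.
- hammer: Loose bystander: hammer, 240 mm long, lying on the bench beyond the dryer.
- burnisher: Loose bystander: burnishing tool with a handle, 190 mm long, lying on the bench near the robot.
- cork_block: Loose bystander: cork block, 90 x 50 x 35 mm.
- pliers: Loose bystander: dark steel pliers, 160 mm long, lying flat.
There are look-alikes about, which are no part of the job. What is shaped like the beaker but pink, purple or turquoise is not meant.

How it is judged:
By the outcome, as a careful person would: the job done as asked, in the order asked, and still so for the second after the job is handed in, with the robot touching nothing.
It also fails if it takes over 58 s, if anything falls off the work surface, if the arm or the gripper's body presses on something with over 40 N, if the wrist force passes 120 N, or if a joint passes its speed limit or range.

## Working session

There is one attempt and no reset: what is moved stays moved. The work goes in short steps, Python scripts to look and compute and a tool call to move; the robot and the scene stay as the last step left them, time stands still between calls to the robot, and variables do not carry over. Pictures are saved under pics/ and viewed, at most 10 in all, crops included, and the job is handed in when it is done.

Besides the shell and the picture viewer there is one more tool, called after "Emit:" by a JSON object that holds its "op" and its "data", one argument or row to a line. drive_tool: Moves the arm, as the interface text tells. Its arguments: {"type":"object","properties":{"steps":{"type":"array"}},"required":["steps"]}

```bash
mkdir -p pics
python3 - <<'E'
from station import r
import cv2,numpy as np
np.set_printoptions(precision=4,suppress=True)
for n in("scene","top"):
    cv2.imwrite(f"pics/{n}0.png",r.capture(n)); p=r.camera_params(n); print(n,np.array(p["camera_matrix"]),np.array(p["extrinsics"]))
s=r.sense(); print(s["time_s"],s["tcp_pos"],s["ee_rot"],s["gripper_width"])
E
```

```text
scene [[470.5097   0.     310.5053]
 [  0.     470.5097 234.4563]
 [  0.       0.       1.    ]] [[-0.763   0.6461  0.0169  0.3678]
 [ 0.5002  0.6069 -0.6176 -0.2657]
 [-0.4093 -0.4628 -0.7863  1.4734]
 [ 0.      0.      0.      1.    ]]
top [[503.262    0.     322.8616]
 [  0.     503.262  232.507 ]
 [  0.       0.       1.    ]] [[ 0.018  -0.9998 -0.0055  0.0772]
 [-0.9941 -0.0173 -0.1067  0.5838]
 [ 0.1066  0.0074 -0.9943  1.2784]
 [ 0.      0.      0.      1.    ]]
0.1 [ 0.1814 -0.5975  0.2042] [[-0.9569 -0.2904 -0.0007]
 [-0.2904  0.9569  0.0018]
 [ 0.0001  0.002  -1.    ]] 1.002414471139371
```

View pics/scene0.png

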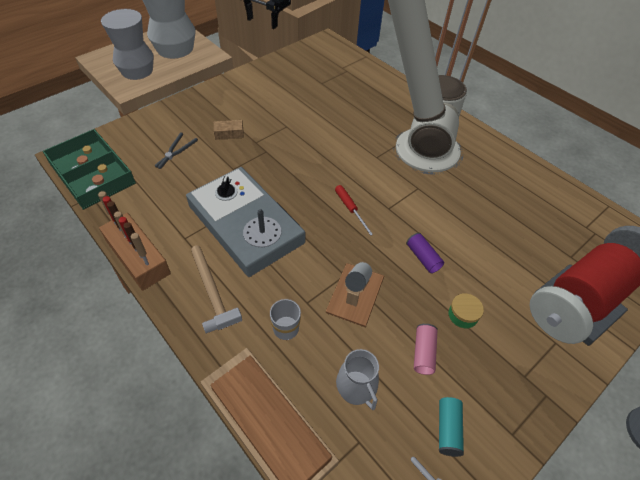

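View pics/top0.png

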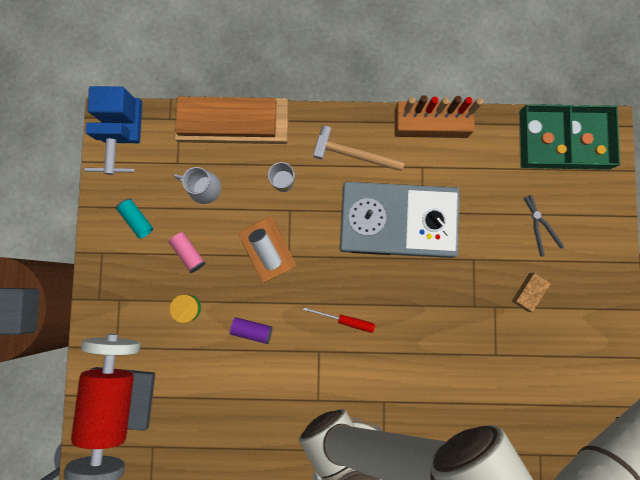

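The scene picture shows the beaker in its cradle at about (358,278), the dryer post at (262,222) and the knob at (227,187). In the top picture the beaker is at (264,249), the post disc at (368,216) and the knob at (434,220). Next I'll enlarge these areas.

Run:
```python
import cv2,numpy as np
s=cv2.imread("pics/scene0.png");t=cv2.imread("pics/top0.png")
def c(im,x,y,w,h,k):
    o=cv2.resize(im[y:y+h,x:x+w],None,fx=k,fy=k,interpolation=cv2.INTER_CUBIC)
    for i in range(0,w,10):
        cv2.line(o,(i*k,0),(i*k,8 if i%50 else 16),(0,255,0),1); 
        if i%20==0: cv2.putText(o,str(x+i),(i*k,26),0,.35,(0,255,0),1)
    for i in range(0,h,10):
        cv2.line(o,(0,i*k),(8,i*k),(0,255,0),1)
        if i%20==0: cv2.putText(o,str(y+i),(10,i*k+4),0,.35,(0,255,0),1)
    return o
A=np.hstack([c(t,230,210,80,75,5),c(s,320,255,80,75,5)])
B=np.hstack([c(t,340,180,130,80,6)])
C=np.hstack([c(s,185,165,130,110,6)])
cv2.imwrite("pics/A.png",A);cv2.imwrite("pics/B.png",B);cv2.imwrite("pics/C.png",C[:600]); print(A.shape,B.shape,C.shape)
```

```text
(375, 800, 3) (480, 780, 3) (660, 780, 3)
```

View pics/A.png

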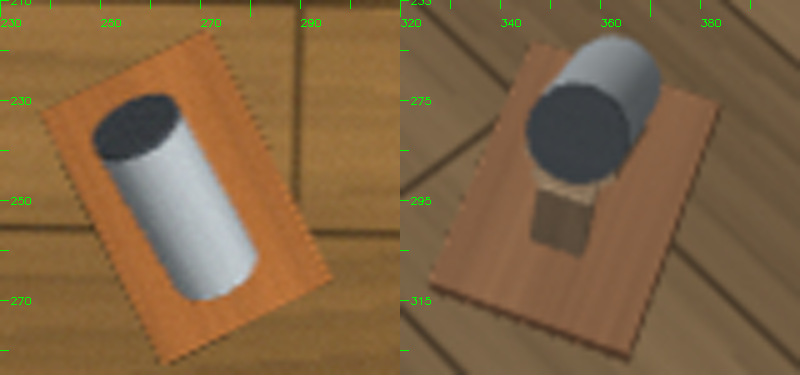

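View pics/B.png

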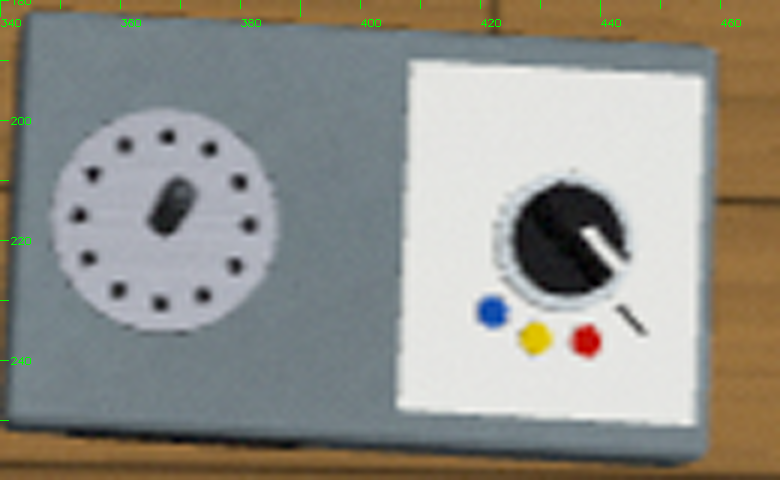

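View pics/C.png

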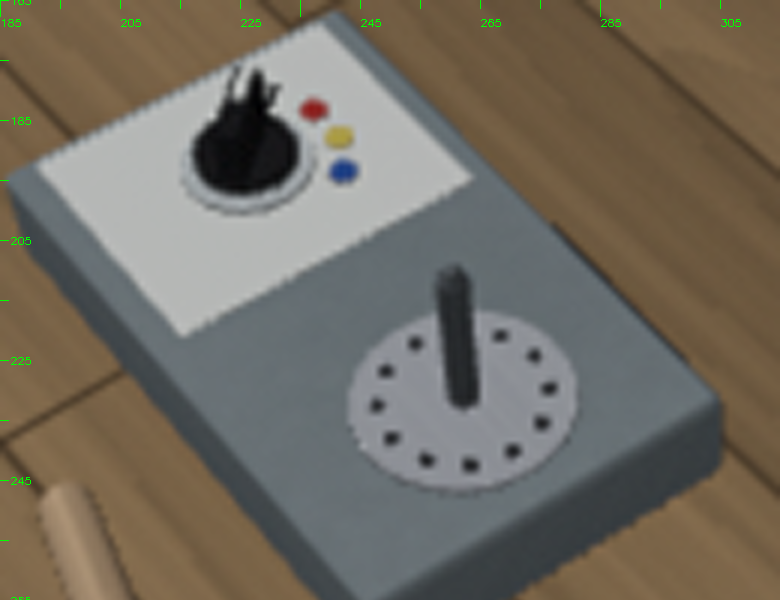

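The enlarged crops show:
- **Beaker:** base centre at top (257.0,235.0) and scene (355.4,281.4). A point on its axis near the mouth is at top (272.5,263.6).
- **Post disc:** centre at top (367.1,216.1) and scene (261.7,231.1).
- **Marks:** the order is red, yellow, blue clockwise from the dash, so blue is at 1.5 rad.

```bash
cat > h.py <<'E'
from station import r
import numpy as np,cv2
from scipy.optimize import least_squares
np.set_printoptions(precision=4,suppress=True)
P={n:(np.array(r.camera_params(n)["camera_matrix"]),np.array(r.camera_params(n)["extrinsics"])) for n in("top","scene")}
def proj(n,p):
    K,E=P[n]; q=(E[:3,:3]@np.atleast_2d(p).T+E[:3,3:]); q=K@q; return (q[:2]/q[2]).T
def tri(a,b):
    M=[P[n][0]@P[n][1][:3] for n in("top","scene")]
    x=cv2.triangulatePoints(*M,np.float64(a).reshape(2,1),np.float64(b).reshape(2,1)).ravel(); x=x[:3]/x[3]
    return x, np.r_[proj("top",x)[0]-a,proj("scene",x)[0]-b]
tc=lambda x,y:np.array([340+(x+.5)/6-.5,180+(y+.5)/6-.5])
sc=lambda x,y:np.array([185+(x+.5)/6-.5,165+(y+.5)/6-.5])
E
python3 - <<'E'
from h import *
pts={"base":((257,235),(355.4,281.4)),"disc":(tc(165,219),sc(463,399.5)),"tip":(tc(182,184),sc(454,270)),
"blue":(tc(492,311),sc(343,171)),"yel":(tc(535,339),sc(339,137)),"red":(tc(587,341),sc(314,110))}
R={}
for k,(a,b) in pts.items(): R[k],e=tri(a,b); print(k,R[k],e)
b=R["base"]
# yaw from top view, pitch 40
def f(p):
    w=np.radians(p[0]); d=np.array([np.cos(w)*np.cos(np.radians(40)),np.sin(w)*np.cos(np.radians(40)),-np.sin(np.radians(40))])
    q=proj("top",b+d*p[1])[0]; return q-[272.5,263.6]
s=least_squares(f,[-120,.08]);print("beaker dir yaw,dist",s.x,s.cost)
# dryer fit: disc, marks, dash ; unknown x,y,yaw,phase
def g(p,full=False):
    x,y,w,ph=p; c,s_=np.cos(w),np.sin(w); yd=np.array([-s_,c]); o=np.array([x,y])
    seat=np.r_[o+.085*yd,.064]; k=o-.085*yd
    e=[proj("top",seat)[0]-pts["disc"][0],proj("scene",seat)[0]-pts["disc"][1]]
    for n,a in(("red",.5),("yel",1.),("blue",1.5)):
        q=np.r_[k+.043*np.array([np.cos(ph-a),np.sin(ph-a)]),.063]
        e+=[proj("top",q)[0]-pts[n][0],proj("scene",q)[0]-pts[n][1]]
    q=np.r_[k+.043*np.array([np.cos(ph),np.sin(ph)]),.060]; e.append(proj("top",q)[0]-tc(631,320))
    q=np.r_[k,.073]; e.append(proj("top",q)[0]-tc(568,239))
    if full: return seat,k,np.array(e)
    return np.ravel(e)
m=(R["disc"][:2]+R["blue"][:2])/2
for ph0 in(-2.5,-1.5,-.5):
    s=least_squares(g,[*m,0,ph0]); print(s.cost,s.x,np.degrees(s.x[2:])); 
    if s.cost<50:
        seat,k,e=g(s.x,True);print(seat,k);print(e)
E
```

```text
base [0.5653 0.2491 0.1037] [-0.1527  0.1289 -0.2518 -0.0252]
disc [ 0.6229 -0.0246  0.0635] [-0.0104  0.0109 -0.0173 -0.0026]
tip [ 0.6238 -0.0232  0.1479] [-0.4915  0.5124 -0.807  -0.1283]
blue [ 0.5862 -0.1632  0.0634] [ 0.0349 -0.0384  0.0554  0.0092]
yel [ 0.5749 -0.1817  0.0628] [ 0.1336 -0.1477  0.2098  0.0347]
red [ 0.5742 -0.2034  0.0625] [ 0.0155 -0.0172  0.0242  0.0041]
beaker dir yaw,dist [-153.03      0.0974] 0.0
0.14471492947617662 [ 0.6196 -0.1091 -0.0397 -2.4305] [  -2.2761 -139.2586]
[ 0.623  -0.0241  0.064 ] [ 0.6162 -0.194 ]
[[-0.1588 -0.0507]
 [ 0.0441 -0.0112]
 [-0.0819 -0.0512]
 [ 0.069  -0.0388]
 [ 0.1832 -0.1886]
 [ 0.1595 -0.0277]
 [ 0.1244  0.0721]
 [ 0.0773  0.0025]
 [-0.192  -0.009 ]
 [ 0.2799 -0.0817]]
0.14471492947617465 [ 0.6196 -0.1091 -0.0397 -2.4305] [  -2.2761 -139.2586]
[ 0.623  -0.0241  0.064 ] [ 0.6162 -0.194 ]
[[-0.1588 -0.0507]
 [ 0.0441 -0.0112]
 [-0.0819 -0.0512]
 [ 0.069  -0.0388]
 [ 0.1832 -0.1886]
 [ 0.1595 -0.0277]
 [ 0.1244  0.0721]
 [ 0.0773  0.0025]
 [-0.192  -0.009 ]
 [ 0.2799 -0.0817]]
0.14471492947616146 [ 0.6196 -0.1091 -0.0397 -2.4305] [  -2.2761 -139.2586]
[ 0.623  -0.0241  0.064 ] [ 0.6162 -0.194 ]
[[-0.1588 -0.0507]
 [ 0.0441 -0.0112]
 [-0.0819 -0.0512]
 [ 0.069  -0.0388]
 [ 0.1832 -0.1886]
 [ 0.1595 -0.0277]
 [ 0.1244  0.0721]
 [ 0.0773  0.0025]
 [-0.192  -0.009 ]
 [ 0.2799 -0.0817]]
```

The dryer fit has residuals under 0.3 px and all heights agree with the text. The plan is to grip the beaker 35 mm from its base with the tool vertical, then pitch it 50° so the mouth points down. I'll check the yaw against the foot board while starting the transit.

```bash
cat >> h.py <<'E'
def ray(n,uv,z):
    K,E=P[n]; d=E[:3,:3].T@np.linalg.solve(K,[*uv,1]); c=-E[:3,:3].T@E[:3,3]; return c+d*(z-c[2])/d[2]
E
python3 - <<'E'
from h import *
A=lambda x,y:(230+(x+.5)/5-.5,210+(y+.5)/5-.5)
for a,b in(((42,112),(163,362)),((210,35),(330,280))):
    p,q=ray("top",A(*a),.01),ray("top",A(*b),.01); d=q-p; print(p,q,np.degrees(np.arctan2(d[1],d[0])),np.hypot(*d[:2]))
E
```

```text
[0.5821 0.3124 0.01  ] [0.4515 0.2442 0.01  ] -152.4258532926679 0.147323609541342
[0.6248 0.2246 0.01  ] [0.496  0.1577 0.01  ] -152.57235120812064 0.14513059958074145
```

Emit:
{"op": "drive_tool", "data": {
  "steps": [0,0,0,-0.0226,0.0267,-0.01,1,0,0,0,-0.0226,0.0267,-0.01,1,0,0,0,-0.0226,0.0267,-0.01,1,0,0,0,-0.0226,0.0267,-0.01,1,0,0,0,-0.0226,0.0267,-0.01,1,0,0,0,-0.0226,0.0267,0,1,0,0,0,-0.0226,0.0267,0,1,0,0,0,-0.0226,0.0267,0,1,0,0,0,-0.0226,0.0267,0,1,0,0,0,-0.0226,0.0267,0,1]
}}

```text
time_s: 0.93
tcp_pos: [0.3203, -0.2751, 0.255]
ee_rot: [[-0.957, -0.29, -0.0], [-0.29, 0.957, 0.0], [-0.0, 0.0, -1.0]]
wrist_force: [1.3, 0.6, 0.6]
gripper_width: 1.004
gripper_force: 0.0
```

Emit:
{"op": "drive_tool", "data": {
  "steps": [0,0,0,-0.0226,0.0267,0,1,0,0,0,-0.0226,0.0267,0,1,0,0,0,-0.0226,0.0267,0,1,0,0,0,-0.0226,0.0267,0,1,0,0,0,-0.0226,0.0267,0,1,0,0,0,-0.0226,0.0267,0,1,0,0,0,-0.0226,0.0267,0,1,0,0,0,-0.0226,0.0267,0,1,0,0,0,-0.0226,0.0267,0,1,0,0,0,-0.0226,0.0267,0,1]
}}

```text
time_s: 1.77
tcp_pos: [0.4589, 0.046, 0.255]
ee_rot: [[-0.957, -0.291, -0.0], [-0.291, 0.957, 0.0], [0.0, 0.0, -1.0]]
wrist_force: [1.0, -0.9, 1.0]
gripper_width: 1.003
gripper_force: 0.0
```

Emit:
{"op": "drive_tool", "data": {
  "steps": [0,0,0,-0.0226,0.0267,0,1,0,0,0,-0.0226,0.0267,0,1,0,0,0,-0.0226,0.0267,0,1,0,0,0,-0.0226,0.0267,0,1,0,0,0,-0.0226,0.0267,0,1,0,0,0,-0.0226,0.0267,0,1,0,0,-0.0915,0,0,0,1,0,0,-0.0915,0,0,0,1,0,0,0,0,0,0,1]
}}

```text
time_s: 2.52
tcp_pos: [0.5419, 0.2376, 0.254]
ee_rot: [[-0.887, -0.462, -0.002], [-0.462, 0.887, -0.001], [0.002, -0.0, -1.0]]
wrist_force: [0.5, -0.7, 0.5]
gripper_width: 1.002
gripper_force: 0.0
```

Emit:
{"op": "drive_tool", "data": {
  "steps": [0,0,0,0.0008,-0.0004,0.03,1,0,0,0,0,0,0.03,1,0,0,0,0,0,0.03,1,0,0,0,0,0,0.03,1,0,0,0,0,0,0.025,1,0,0,0,0,0,0.018,1,0,0,0,0,0,0.01,1,0,0,0,0,0,0,1]
}}

```text
time_s: 3.18
tcp_pos: [0.5402, 0.235, 0.0797]
ee_rot: [[-0.889, -0.458, -0.004], [-0.458, 0.889, -0.003], [0.005, -0.001, -1.0]]
wrist_force: [-0.6, -0.7, -0.3]
gripper_width: 0.999
gripper_force: 0.0
```

Emit:
{"op": "drive_tool", "data": {
  "steps": [0,0,0,0,0,0,0.65,0,0,0,0,0,0,0.6,0,0,0,0,0,0,0.5,0,0,0,0,0,0,0.4,0,0,0,0,0,0,0.3,0,0,0,0,0,0,0.3,0,0,0,0,0,0,0.3,0,0,0,0,0,0,0.3]
}}

```text
time_s: 3.85
tcp_pos: [0.5416, 0.2364, 0.0823]
ee_rot: [[-0.888, -0.46, 0.0], [-0.46, 0.888, 0.0], [-0.0, 0.0, -1.0]]
wrist_force: [-2.5, 4.4, 1.2]
gripper_width: 0.479
gripper_force: 2.6
```

Emit:
{"op": "drive_tool", "data": {
  "steps": [0,0,0,0,0,0,0.3,0,0,0,0,0,0,0.3,0,0,0,0,0,0,0.3]
}}

```text
time_s: 4.1
tcp_pos: [0.5414, 0.2372, 0.0822]
ee_rot: [[-0.888, -0.46, 0.0], [-0.46, 0.888, 0.001], [-0.001, 0.001, -1.0]]
wrist_force: [-2.8, 4.1, 1.0]
gripper_width: 0.435
gripper_force: 28.8
```

Run:
```python
import cv2,numpy as np
from station import r
s=r.capture("scene");t=r.capture("top")
cv2.imwrite("pics/G.png",np.hstack([cv2.resize(s[215:335,300:420],(400,400)),cv2.resize(t[190:310,200:320],(400,400))]))
```

```text
(no output)
```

View pics/G.png

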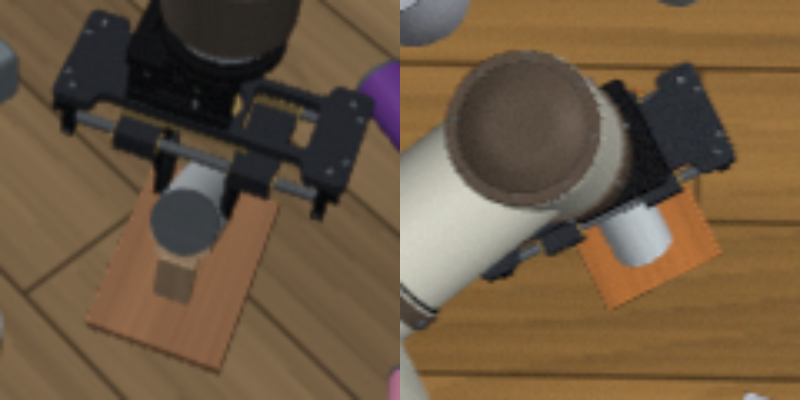

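The beaker is gripped at 28.8 N. The picture shows it still seated between the fingers, with its base near scene pixel (356,282). Next is the lift, yaw and transit.

Emit:
{"op": "drive_tool", "data": {
  "steps": [0,0,0,0,0,-0.01,0.3,0,0,0,0,0,-0.02,0.3,0,0,0,0,0,-0.03,0.3,0,0,0,0,0,-0.03,0.3,0,0,0,0,0,-0.03,0.3,0,0,0,0,0,-0.03,0.3,0,0,0,0,0,-0.02,0.3,0,0,0,0,0,0,0.3]
}}

```text
time_s: 4.87
tcp_pos: [0.5441, 0.2365, 0.2582]
ee_rot: [[-0.888, -0.46, 0.009], [-0.46, 0.888, 0.004], [-0.01, -0.001, -1.0]]
wrist_force: [1.6, -0.3, -1.2]
gripper_width: 0.43
gripper_force: 28.3
```

Emit:
{"op": "drive_tool", "data": {
  "steps": [0,0,0.08,0,0,0,0.3,0,0,0.1,0,0,0,0.3,0,0,0.1,0,0,0,0.3,0,0,0.1,0,0,0,0.3,0,0,0.1,0,0,0,0.3,0,0,0,0,0,0,0.3]
}}

```text
time_s: 5.37
tcp_pos: [0.541, 0.2354, 0.2507]
ee_rot: [[-1.0, 0.004, -0.002], [0.004, 1.0, -0.002], [0.002, -0.002, -1.0]]
wrist_force: [-0.2, 0.9, -2.1]
gripper_width: 0.431
gripper_force: 28.3
```

Emit:
{"op": "drive_tool", "data": {
  "steps": [0,0,0,-0.0082,-0.0261,0,0.3,0,0,0,-0.0082,-0.0261,0,0.3,0,0,0,-0.0082,-0.0261,0,0.3,0,0,0,-0.0082,-0.0261,0,0.3,0,0,0,-0.0082,-0.0261,0,0.3,0,0,0,-0.0082,-0.0261,0,0.3,0,0,0,-0.0082,-0.0261,0,0.3,0,0,0,-0.0082,-0.0261,0,0.3,0,0,0,-0.0082,-0.0261,0,0.3,0,0,0,-0.0082,-0.0261,0,0.3]
}}

```text
time_s: 6.2
tcp_pos: [0.6227, -0.0267, 0.2511]
ee_rot: [[-1.0, -0.0, -0.002], [-0.0, 1.0, -0.001], [0.002, -0.001, -1.0]]
wrist_force: [0.1, 0.6, -2.5]
gripper_width: 0.435
gripper_force: 28.3
```

Emit:
{"op": "drive_tool", "data": {
  "steps": [0,-0.0727,0,0,0,0,0.3,0,-0.1,0,0,0,0,0.3,0,-0.1,0,0,0,0,0.3,0,-0.1,0,0,0,0,0.3,0,-0.1,0,0,0,0,0.3,0,-0.1,0,0,0,0,0.3,0,-0.1,0,0,0,0,0.3,0,-0.1,0,0,0,0,0.3,0,-0.1,0,0,0,0,0.3,0,0,0,0,0,0,0.3]
}}

```text
time_s: 7.03
tcp_pos: [0.628, -0.0458, 0.2903]
ee_rot: [[-0.744, 0.021, 0.667], [-0.001, 0.999, -0.033], [-0.668, -0.025, -0.744]]
wrist_force: [-0.4, -0.9, -2.4]
gripper_width: 0.424
gripper_force: 29.1
```

Run:
```python
import cv2,numpy as np
from station import r
s=r.capture("scene");t=r.capture("top")
cv2.imwrite("pics/s2.png",s);cv2.imwrite("pics/t2.png",t)
cv2.imwrite("pics/H.png",np.hstack([cv2.resize(s[140:260,190:310],(400,400)),cv2.resize(t[150:270,310:430],(400,400))]))
```

```text
(no output)
```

View pics/H.png

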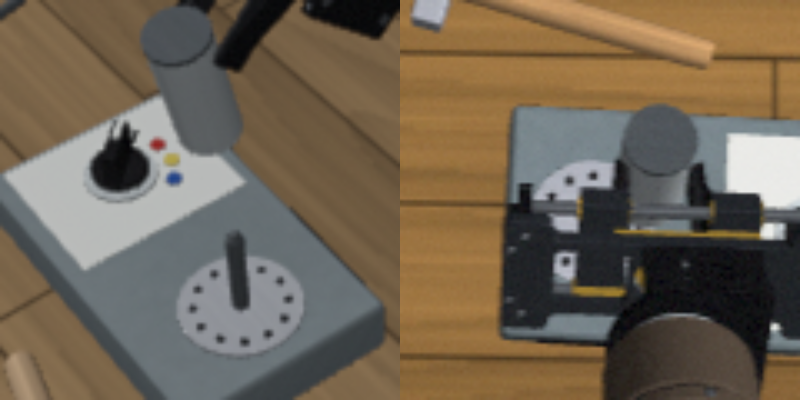

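The beaker is held high over the dryer but is not upright yet. The tool has tilted only about 42° and the TCP has drifted from the command, so I'll hold and read the state.

Emit:
{"op": "drive_tool", "data": {
  "steps": [0,0,0,0,0,0,0.3,0,0,0,0,0,0,0.3,0,0,0,0,0,0,0.3]
}}

```text
time_s: 7.38
tcp_pos: [0.6315, -0.0429, 0.2904]
ee_rot: [[-0.744, 0.021, 0.668], [0.004, 1.0, -0.027], [-0.669, -0.018, -0.743]]
wrist_force: [0.1, -0.5, -1.2]
gripper_width: 0.424
gripper_force: 29.2
```

Run:
```python
from h import *
s=r.sense()
for k in("joints","tcp_pos","ee_rot"): print(np.array(s[k]))
```

```text
[   8.6579    0.9799  -42.0147   53.0243   -9.1945 -149.3736]
[ 0.6315 -0.0429  0.2904]
[[-0.7437  0.0212  0.6682]
 [ 0.0039  0.9996 -0.0274]
 [-0.6685 -0.0177 -0.7435]]
```

Joint 5 has hit its -9.14° limit, because tilting outward in the arm's plane lines the wrist up with the forearm. I'll untilt, yaw the tool about 75° and tilt sideways instead.

Emit:
{"op": "drive_tool", "data": {
  "steps": [0,0.08,0,0,0,0,0.3,0,0.08,0,0,0,0,0.3,0,0.1,0,0,0,0,0.3,0,0.1,0,0,0,0,0.3,0,0.1,0,0,0,0,0.3,0,0.1,0,0,0,0,0.3,0,0.1,0,0,0,0,0.3,0,0.07,0,0,0,0,0.3,0,0,0,0,0,0,0.3]
}}

```text
time_s: 8.13
tcp_pos: [0.6409, -0.0572, 0.2967]
ee_rot: [[-0.993, 0.046, 0.108], [0.042, 0.998, -0.043], [-0.11, -0.038, -0.993]]
wrist_force: [1.3, -0.9, -2.3]
gripper_width: 0.426
gripper_force: 29.0
```

Run:
```python
from h import *
s=r.sense()
for k in("joints","tcp_pos","ee_rot"): print(np.array(s[k]))
```

```text
[  11.1211   17.7314    5.3302    3.7781  -72.0256 -104.6316]
[ 0.6409 -0.0572  0.2967]
[[-0.9931  0.046   0.1078]
 [ 0.0416  0.9982 -0.0427]
 [-0.1096 -0.0379 -0.9933]]
```

Emit:
{"op": "drive_tool", "data": {
  "steps": [0,0.11,-0.05,0,0,0,0.3,0,0,-0.12,0,0,0,0.3,0,0,-0.12,0,0,0,0.3,0,0,-0.12,0,0,0,0.3,0,0,-0.12,0,0,0,0.3,0,0,-0.12,0,0,0,0.3,0,0,-0.12,0,0,0,0.3,0,0,-0.12,0,0,0,0.3,0,0,-0.12,0,0,0,0.3,0,0,-0.12,0,0,0,0.3]
}}

```text
time_s: 8.97
tcp_pos: [0.6374, -0.0577, 0.2978]
ee_rot: [[-0.462, -0.887, 0.001], [-0.886, 0.462, -0.041], [0.036, -0.02, -0.999]]
wrist_force: [-0.7, 1.1, -1.1]
gripper_width: 0.426
gripper_force: 28.9
```

Emit:
{"op": "drive_tool", "data": {
  "steps": [0,0,-0.12,0,0,0,0.3,0,0,-0.06,0,0,0,0.3,0,0,0,0,0,0,0.3]
}}

```text
time_s: 9.22
tcp_pos: [0.6373, -0.0578, 0.2978]
ee_rot: [[-0.301, -0.954, 0.001], [-0.953, 0.301, -0.041], [0.039, -0.013, -0.999]]
wrist_force: [0.1, -0.0, -1.5]
gripper_width: 0.428
gripper_force: 28.9
```

```bash
cat >> h.py <<'E'
from scipy.spatial.transform import Rotation as Ro
D=np.array([np.cos(np.radians(40)),0,np.sin(np.radians(40))])
def rep(goal=None):
    s=r.sense(); R=np.array(s["ee_rot"]);p=np.array(s["tcp_pos"])
    print("t",s["time_s"],"j",np.array(s["joints"]),"\np",p,"\nR",R.tolist(),"g",s["gripper_width"],s["gripper_force"],s["wrist_force"])
    if goal is not None: print("shift tool axes",R.T@(np.array(goal)-p))
    d=R@D; print("beaker dir",d,"turn to vertical (tool rotvec)",R.T@(np.cross(d,[0,0,-1])/np.linalg.norm(np.cross(d,[0,0,-1]))*np.arccos(-d[2])))
    return R,p
E
python3 -c "
from h import *
rep([.623,-.024,.26])"
```

```text
t 9.2167 j [ 10.4859  20.9371  10.9333   2.3646 -80.3986 -28.4167] 
p [ 0.6373 -0.0578  0.2978] 
R [[-0.3011863919598491, -0.953565072143915, 0.0006406913283418724], [-0.9527614656628707, 0.30090485253868765, -0.0412535970141885], [0.039145202083353134, -0.01303544804909752, -0.9991485026000952]] g 0.42780293819202114 28.8703728915425 [ 0.1403 -0.0259 -1.5468]
shift tool axes [-0.0294  0.0243  0.0364]
beaker dir [-0.2303 -0.7564 -0.6123] turn to vertical (tool rotvec) [-0.0097 -0.9118  0.0115]
```

Emit:
{"op": "drive_tool", "data": {
  "steps": [0,-0.092,0,0,0,0,0.3,0,-0.1,0,0,0,0,0.3,0,-0.1,0,0,0,0,0.3,0,-0.1,0,0,0,0,0.3,0,-0.1,0,0,0,0,0.3,0,-0.1,0,0,0,0,0.3,0,-0.1,0,0,0,0,0.3,0,-0.1,0,0,0,0,0.3,0,-0.1,0,0,0,0,0.3,0,0,0,0,0,0,0.3]
}}

```text
time_s: 10.05
tcp_pos: [0.6364, -0.0616, 0.2947]
ee_rot: [[-0.2, -0.951, 0.237], [-0.626, 0.31, 0.715], [-0.754, -0.005, -0.657]]
wrist_force: [-0.5, -0.2, -2.6]
gripper_width: 0.425
gripper_force: 29.0
```

```bash
python3 -c "
from h import *
rep([.623,-.024,.26])"
```

```text
t 10.05 j [-18.135   22.9393  15.6706 -49.1435 -85.1078   5.7712] 
p [ 0.6364 -0.0616  0.2947] 
R [[-0.19996067745672869, -0.9508117088064948, 0.2365857600691963], [-0.6262044856265033, 0.3097277692110601, 0.7154974850834814], [-0.75358056613231, -0.005079702354807829, -0.6573359315994326]] g 0.42496090938469255 29.000311437703203 [-0.537  -0.2128 -2.6299]
shift tool axes [0.0053 0.0246 0.0465]
beaker dir [-0.0011 -0.0198 -0.9998] turn to vertical (tool rotvec) [-0.0033 -0.0192  0.0039]
```

Emit:
{"op": "drive_tool", "data": {
  "steps": [0,-0.019,0,0.001,0.008,0.015,0.3,0,0,0,0.002,0.008,0.015,0.3,0,0,0,0.002,0.0085,0.0165,0.3,0,0,0,0,0,0,0.3,0,0,0,0,0,0,0.3]
}}

```text
time_s: 10.47
tcp_pos: [0.6239, -0.02, 0.2639]
ee_rot: [[-0.186, -0.953, 0.238], [-0.619, 0.302, 0.725], [-0.763, -0.012, -0.646]]
wrist_force: [-0.0, 0.5, -0.6]
gripper_width: 0.424
gripper_force: 29.0
```

Run:
```python
from h import *
s=r.capture("scene");t=r.capture("top")
rep([.623,-.024,.26])
a=cv2.resize(s[120:260,200:340],(400,400),interpolation=cv2.INTER_CUBIC);b=cv2.resize(t[130:270,310:450],(400,400),interpolation=cv2.INTER_CUBIC)
for o,x,y in((a,200,120),(b,310,130)):
    for i in range(0,140,20):
        k=400/140*i; cv2.putText(o,str(x+i),(int(k),10),0,.35,(0,255,0)); cv2.putText(o,str(y+i),(0,int(k)+4),0,.35,(0,255,0)); cv2.line(o,(int(k),12),(int(k),18),(0,255,0));cv2.line(o,(24,int(k)),(30,int(k)),(0,255,0))
cv2.imwrite("pics/I.png",np.hstack([a,b]))
for z in(.295,.195): print(z,proj("scene",[.623,-.024,z]),proj("top",[.623,-.024,z]))
```

```text
t 10.5667 j [-15.4117  21.7817   9.4535 -50.7654 -79.8656   8.7489] 
p [ 0.6248 -0.0209  0.265 ] 
R [[-0.1847140621474234, -0.9529895236306918, 0.24019093050143508], [-0.6190395668152632, 0.30264039393783093, 0.7247060139631284], [-0.7633287168462676, -0.014824297868766531, -0.6458401584219806]] g 0.4237884779662156 28.988898734387476 [ 0.229  -0.108  -1.9871]
shift tool axes [0.0061 0.0008 0.0006]
beaker dir [ 0.0129 -0.0084 -0.9999] turn to vertical (tool rotvec) [-0.0095 -0.0041  0.0114]
0.295 [[254.8011 163.3028]] [[375.8771 200.6248]]
0.195 [[258.1312 195.5037]] [[371.5381 208.0473]]
```

View pics/I.png

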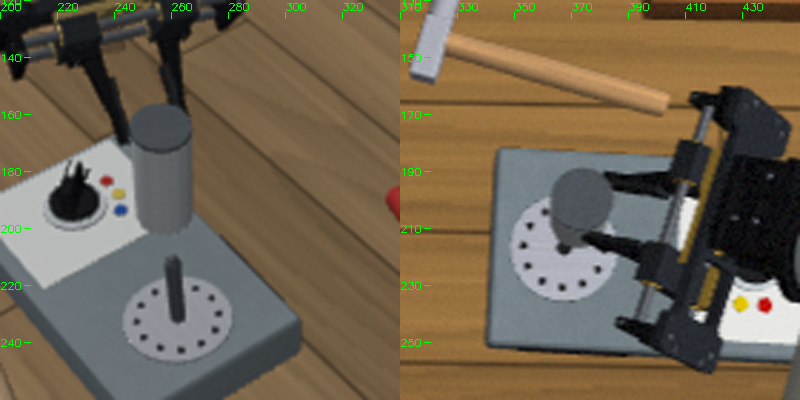

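Run:
```python
from h import *
b,e=tri((373.5,200.9),(256.1,165.0));m,f=tri((370,205.4),(257.7,193.2)); print(b,e,m,f,(m-b),np.linalg.norm(m-b))
```

```text
[ 0.6228 -0.0194  0.2933] [ 0.0793 -0.0855  0.1297  0.0207] [ 0.6267 -0.0191  0.2092] [-0.0296  0.0314 -0.0487 -0.0077] [ 0.0039  0.0002 -0.0841] 0.08422838012992806
```

The beaker is nearly upright over the post. Its base is at about (0.623,-0.019,0.293), which puts the rim at about z = 0.193. I'll correct 4.5 mm in y and a small tilt, then lower most of the way.

Emit:
{"op": "drive_tool", "data": {
  "steps": [-0.012,-0.005,0.015,0.0028,-0.0014,-0.0033,0.3,0,0,0,0,0,0,0.3,0,0,0,0.0153,0.0003,0.0129,0.3,0,0,0,0.0153,0.0003,0.0129,0.3,0,0,0,0.0153,0.0003,0.0129,0.3,0,0,0,0.0153,0.0003,0.0129,0.3,0,0,0,0.0076,0.0001,0.0065,0.3,0,0,0,0.0076,0.0001,0.0065,0.3,0,0,0,0,0,0,0.3,0,0,0,0,0,0,0.3]
}}

```text
time_s: 11.4
tcp_pos: [0.6229, -0.0247, 0.1643]
ee_rot: [[-0.199, -0.953, 0.229], [-0.609, 0.304, 0.733], [-0.768, 0.006, -0.641]]
wrist_force: [0.0, 0.1, -1.3]
gripper_width: 0.427
gripper_force: 29.0
```

Run:
```python
from h import *
rep([.623,-.024,.15])
s=r.capture("scene");t=r.capture("top")
a=cv2.resize(s[150:270,200:320],(400,400),interpolation=cv2.INTER_CUBIC);b=cv2.resize(t[150:270,310:430],(400,400),interpolation=cv2.INTER_CUBIC)
cv2.imwrite("pics/J.png",np.hstack([a,b]))
```

```text
t 11.4 j [-16.3972  28.0877   4.2295 -52.8921 -74.2531  17.7206] 
p [ 0.6229 -0.0247  0.1643] 
R [[-0.19923538617746395, -0.9527059963395891, 0.22947014061377943], [-0.6090986928442076, 0.30383054237716295, 0.7325884137046372], [-0.7676614118673639, 0.006187572818949557, -0.6408257724783044]] g 0.42671273622109285 28.988437397929374 [ 0.0374  0.1414 -1.2713]
shift tool axes [ 0.0105 -0.      0.0097]
beaker dir [-0.0051  0.0043 -1.    ] turn to vertical (tool rotvec) [ 0.004   0.0025 -0.0047]
```

View pics/J.png

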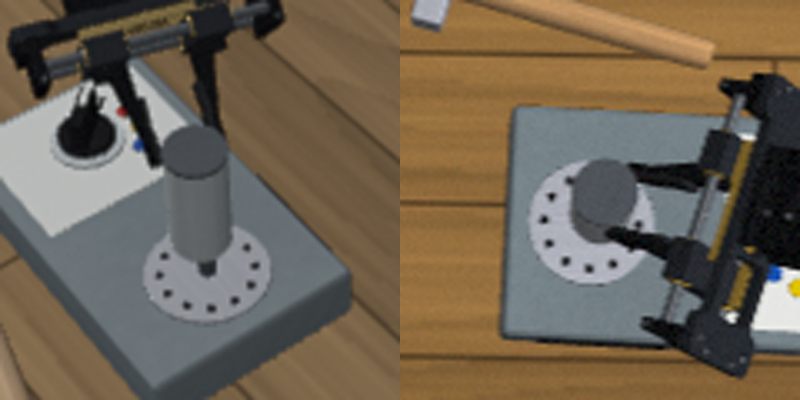

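The post is inside the beaker, and the rim is about 30 mm above the disc. I'll continue gently and watch the force.

Emit:
{"op": "drive_tool", "data": {
  "steps": [0,0,0,0.0054,0,0.0045,0.3,0,0,0,0.0054,0,0.0045,0.3,0,0,0,0.0054,0,0.0045,0.3,0,0,0,0.0015,0,0.0013,0.3,0,0,0,0,0,0,0.3]
}}

```text
time_s: 11.92
tcp_pos: [0.6218, -0.024, 0.1397]
ee_rot: [[-0.201, -0.953, 0.228], [-0.608, 0.304, 0.733], [-0.768, 0.009, -0.641]]
wrist_force: [0.4, -0.1, -2.4]
gripper_width: 0.425
gripper_force: 29.0
```

Emit:
{"op": "drive_tool", "data": {
  "steps": [0,0,0,0.0015,0,0.0013,0.3,0,0,0,0.0015,0,0.0013,0.3,0,0,0,0,0,0,0.3]
}}

```text
time_s: 12.17
tcp_pos: [0.6223, -0.0241, 0.1368]
ee_rot: [[-0.199, -0.953, 0.229], [-0.609, 0.304, 0.733], [-0.768, 0.007, -0.641]]
wrist_force: [-0.4, 0.4, -2.1]
gripper_width: 0.423
gripper_force: 29.0
```

Emit:
{"op": "drive_tool", "data": {
  "steps": [0,0,0,0.0008,0,0.0006,0.3,0,0,0,0.0008,0,0.0006,0.3,0,0,0,0,0,0,0.3]
}}

```text
time_s: 12.42
tcp_pos: [0.6223, -0.0242, 0.1349]
ee_rot: [[-0.199, -0.953, 0.229], [-0.609, 0.304, 0.733], [-0.768, 0.007, -0.641]]
wrist_force: [-0.8, 0.1, -1.1]
gripper_width: 0.42
gripper_force: 29.0
```

Not in contact yet, so I'll keep lowering in about 1 mm steps.

Emit:
{"op": "drive_tool", "data": {
  "steps": [0,0,0,0.0008,0,0.0006,0.3,0,0,0,0.0008,0,0.0006,0.3,0,0,0,0,0,0,0.3]
}}

```text
time_s: 12.67
tcp_pos: [0.6221, -0.0243, 0.1328]
ee_rot: [[-0.2, -0.953, 0.229], [-0.609, 0.304, 0.733], [-0.768, 0.007, -0.641]]
wrist_force: [0.5, 0.8, -1.7]
gripper_width: 0.429
gripper_force: 29.0
```

Emit:
{"op": "drive_tool", "data": {
  "steps": [0,0,0,0.0008,0,0.0006,0.3,0,0,0,0,0,0,0.3]
}}

```text
time_s: 12.83
tcp_pos: [0.6221, -0.0243, 0.1319]
ee_rot: [[-0.199, -0.953, 0.229], [-0.609, 0.304, 0.733], [-0.768, 0.007, -0.641]]
wrist_force: [-0.5, 0.3, -2.2]
gripper_width: 0.428
gripper_force: 29.0
```

Emit:
{"op": "drive_tool", "data": {
  "steps": [0,0,0,0.0008,0,0.0006,0.3,0,0,0,0,0,0,0.3]
}}

```text
time_s: 13.0
tcp_pos: [0.6221, -0.0244, 0.1309]
ee_rot: [[-0.199, -0.953, 0.229], [-0.609, 0.304, 0.733], [-0.768, 0.007, -0.641]]
wrist_force: [0.9, -0.5, -2.9]
gripper_width: 0.427
gripper_force: 29.0
```

Emit:
{"op": "drive_tool", "data": {
  "steps": [0,0,0,0.0008,0,0.0006,0.3,0,0,0,0,0,0,0.3]
}}

```text
time_s: 13.17
tcp_pos: [0.6222, -0.0245, 0.13]
ee_rot: [[-0.199, -0.953, 0.229], [-0.609, 0.304, 0.733], [-0.768, 0.006, -0.641]]
wrist_force: [0.4, 0.6, -1.3]
gripper_width: 0.422
gripper_force: 29.0
```

Emit:
{"op": "drive_tool", "data": {
  "steps": [0,0,0,0.0008,0,0.0006,0.3,0,0,0,0,0,0,0.3]
}}

```text
time_s: 13.33
tcp_pos: [0.6223, -0.0246, 0.1298]
ee_rot: [[-0.198, -0.953, 0.229], [-0.609, 0.303, 0.733], [-0.768, 0.006, -0.64]]
wrist_force: [-1.4, -1.1, 1.8]
gripper_width: 0.424
gripper_force: 29.2
```

Emit:
{"op": "drive_tool", "data": {
  "steps": [0,0,0,0.0008,0,0.0006,0.3,0,0,0,0,0,0,0.3]
}}

```text
time_s: 13.5
tcp_pos: [0.6225, -0.0248, 0.1296]
ee_rot: [[-0.197, -0.953, 0.23], [-0.609, 0.303, 0.733], [-0.768, 0.005, -0.64]]
wrist_force: [-1.9, -1.3, 5.4]
gripper_width: 0.427
gripper_force: 29.4
```

Contact: z has stopped at 0.1296 and the force has risen to 5 N, which puts the rim at 64 mm. I'll release and back out along the tool axis.

Emit:
{"op": "drive_tool", "data": {
  "steps": [0,0,0,0,0,0,0.5,0,0,0,0,0,0,0.55,0,0,0,0,0,0,0.65,0,0,0,0,0,0,0.8,0,0,0,0,0,0,1,0,0,0,0,0,0,1,0,0,0,0,0,0,1,0,0,0,0,0,0,1]
}}

```text
time_s: 14.17
tcp_pos: [0.6221, -0.0245, 0.1279]
ee_rot: [[-0.199, -0.953, 0.229], [-0.609, 0.304, 0.733], [-0.768, 0.007, -0.641]]
wrist_force: [0.3, 0.3, 0.2]
gripper_width: 0.917
gripper_force: 0.0
```

Run:
```python
from h import *
rep()
s=r.capture("scene");t=r.capture("top")
a=cv2.resize(s[150:270,200:320],(400,400),interpolation=cv2.INTER_CUBIC);b=cv2.resize(t[150:270,310:430],(400,400),interpolation=cv2.INTER_CUBIC)
cv2.imwrite("pics/K.png",np.hstack([a,b]))
```

```text
t 14.1667 j [-16.6042  30.6044   2.6893 -53.8198 -72.0189  21.2228] 
p [ 0.6221 -0.0245  0.1279] 
R [[-0.1994318462701452, -0.9528049321076336, 0.2288879639575858], [-0.6088906572296463, 0.30350715034281023, 0.7328953385233365], [-0.7677754269522633, 0.006794927678402164, -0.6406830126717228]] g 0.916846416405166 0.0 [0.3264 0.3257 0.2106]
beaker dir [-0.0056  0.0047 -1.    ] turn to vertical (tool rotvec) [ 0.0044  0.0027 -0.0052]
```

Emit:
{"op": "drive_tool", "data": {
  "steps": [0,0,0,0,0,-0.01,1,0,0,0,0,0,-0.02,1,0,0,0,0,0,-0.02,1,0,0,0,0,0,-0.02,1,0,0,0,0,0,-0.02,1,0,0,0,0,0,-0.025,1,0,0,0,0,0,-0.025,1,0,0,0,0,0,-0.03,1,0,0,0,0,0,0,1]
}}

```text
time_s: 15.02
tcp_pos: [0.5834, -0.1543, 0.241]
ee_rot: [[-0.197, -0.952, 0.235], [-0.614, 0.307, 0.728], [-0.765, -0.001, -0.644]]
wrist_force: [1.0, 0.7, 0.6]
gripper_width: 1.0
gripper_force: 0.0
```

Emit:
{"op": "drive_tool", "data": {
  "steps": [0,0.09,0,0,0,0,1,0,0.1,0,0,0,0,1,0,0.1,0,0,0,0,1,0,0.1,0,0,0,0,1,0,0.1,0,0,0,0,1,0,0.1,0,0,0,0,1,0,0.1,0,0,0,0,1,0,0.1,0,0,0,0,1,0,0.08,0,0,0,0,1,0,0,0,0,0,0,1]
}}

```text
time_s: 15.85
tcp_pos: [0.5832, -0.1466, 0.2366]
ee_rot: [[-0.299, -0.954, -0.006], [-0.954, 0.299, 0.004], [-0.002, 0.007, -1.0]]
wrist_force: [-0.2, 0.3, 0.0]
gripper_width: 1.0
gripper_force: 0.0
```

```bash
cat >> h.py <<'E'
def want(yaw,goal):
    s=r.sense(); R=np.array(s["ee_rot"]);p=np.array(s["tcp_pos"]); w=np.radians(yaw)
    x=np.array([np.cos(w),np.sin(w),0]);z=np.array([0,0,-1.]);G=np.c_[x,np.cross(z,x),z]
    print("p",p,"j",np.array(s["joints"]),"turn",Ro.from_matrix(R.T@G).as_rotvec(),"shift before turn",R.T@(goal-p),"after turn",G.T@(goal-p))
E
python3 -c "
from h import *
want(-139.26,np.array([.6162,-.194,.2]))"
```

```text
p [ 0.5832 -0.1466  0.2366] j [  1.1539  18.8404   0.311   -0.2705 -71.8314 -18.4588] turn [0.0078 0.0001 0.5562] shift before turn [ 0.0354 -0.046   0.0362] after turn [ 0.0059 -0.0575  0.0366]
```

Emit:
{"op": "drive_tool", "data": {
  "steps": [0.0078,0,0.11,0,0,0,1,0,0,0.1115,0,0,0,1,0,0,0.1115,0,0,0,1,0,0,0.1115,0,0,0,1,0,0,0.1115,0,0,0,1,0,0,0,0.002,-0.019,0.012,1,0,0,0,0.002,-0.019,0.012,1,0,0,0,0.002,-0.0195,0.0126,1,0,0,0,0,0,0,1,0,0,0,0,0,0,1]
}}

```text
time_s: 16.68
tcp_pos: [0.6153, -0.1977, 0.1988]
ee_rot: [[-0.762, -0.647, 0.0], [-0.647, 0.762, 0.006], [-0.004, 0.004, -1.0]]
wrist_force: [-0.1, 0.3, 0.9]
gripper_width: 1.0
gripper_force: 0.0
```

```bash
python3 -c "
from h import *
want(-139.26,np.array([.6162,-.194,.098]))"
```

```text
p [ 0.6153 -0.1977  0.1988] j [ -3.6719  24.4093   3.3677  -0.354  -68.9696 -45.8763] turn [ 0.0043  0.0039 -0.0072] shift before turn [-0.0027  0.0018  0.1008] after turn [-0.0031  0.0022  0.1008]
```

Emit:
{"op": "drive_tool", "data": {
  "steps": [0.004,0.003,-0.007,-0.003,0.002,0,1,0,0,0,0,0,0.03,1,0,0,0,0,0,0.03,1,0,0,0,0,0,0.02,1,0,0,0,0,0,0.012,1,0,0,0,0,0,0.008,1,0,0,0,0,0,0,1,0,0,0,0,0,0,1]
}}

```text
time_s: 17.35
tcp_pos: [0.6179, -0.1929, 0.1014]
ee_rot: [[-0.756, -0.655, 0.005], [-0.655, 0.756, -0.001], [-0.003, -0.004, -1.0]]
wrist_force: [0.2, 0.9, 0.8]
gripper_width: 1.003
gripper_force: 0.0
```

```bash
python3 -c "
from h import *
want(-139.26,np.array([.6162,-.194,.098]))"
```

```text
p [ 0.6179 -0.1929  0.1014] j [ -3.0235  28.8141  -4.2969   0.0559 -56.6191 -46.0859] turn [-0.0039  0.0028  0.0032] shift before turn [0.002  0.0003 0.0034] after turn [0.002  0.0003 0.0034]
```

Emit:
{"op": "drive_tool", "data": {
  "steps": [0,0,0,0.0015,0.0003,0.002,0.7,0,0,0,0,0,0,0.5,0,0,0,0,0,0,0.3,0,0,0,0,0,0,0.15,0,0,0,0,0,0,0,0,0,0,0,0,0,0,0,0,0,0,0,0,0,0,0,0,0,0,0,0,0,0,0,0,0,0,0,0,0,0,0,0,0,0]
}}

```text
time_s: 18.18
tcp_pos: [0.616, -0.194, 0.0982]
ee_rot: [[-0.756, -0.654, 0.003], [-0.654, 0.756, -0.001], [-0.002, -0.002, -1.0]]
wrist_force: [0.8, 0.4, 0.8]
gripper_width: 0.332
gripper_force: 0.0
```

Emit:
{"op": "drive_tool", "data": {
  "steps": [0,0,0,0,0,0,0,0,0,0,0,0,0,0,0,0,0,0,0,0,0,0,0,0,0,0,0,0]
}}

```text
time_s: 18.52
tcp_pos: [0.616, -0.194, 0.0983]
ee_rot: [[-0.756, -0.654, 0.003], [-0.654, 0.756, -0.001], [-0.002, -0.003, -1.0]]
wrist_force: [-0.6, -0.7, 0.8]
gripper_width: 0.041
gripper_force: 0.0
```

Emit:
{"op": "drive_tool", "data": {
  "steps": [0,0,0,0,0,0,0,0,0,0,0,0,0,0,0,0,0,0,0,0,0]
}}

```text
time_s: 18.77
tcp_pos: [0.616, -0.194, 0.0983]
ee_rot: [[-0.756, -0.654, 0.003], [-0.654, 0.756, -0.001], [-0.002, -0.003, -1.0]]
wrist_force: [-0.4, 0.6, -0.4]
gripper_width: 0.001
gripper_force: 0.0
```

The gripper has shut on nothing. Before using my last picture, I'll check where the bar should appear in the images.

Run:
```python
from h import *
k=np.array([.6162,-.194]);u=np.array([np.cos(np.radians(-139.26)),np.sin(np.radians(-139.26))])
for z in(.06,.073,.103):
    for a in(-.022,0,.022):
        q=np.r_[k+a*u,z]; print(z,a,"scene",proj("scene",q)[0],"crop",(proj("scene",q)[0]-[185,165])*6,"top crop",(proj("top",q)[0]-[340,180])*6)
s=r.capture("scene");t=r.capture("top")
a=cv2.resize(s[150:210,190:250],(400,400),interpolation=cv2.INTER_CUBIC);b=cv2.resize(t[150:270,380:500],(400,400),interpolation=cv2.INTER_CUBIC)
o=cv2.resize(cv2.imread("pics/scene0.png")[165:205,205:245],(200,200),interpolation=cv2.INTER_CUBIC)
o2=cv2.resize(cv2.imread("pics/top0.png")[200:240,414:454],(200,200),interpolation=cv2.INTER_CUBIC)
o3=cv2.resize(s[170:250,220:300],(200,200),interpolation=cv2.INTER_CUBIC);o4=cv2.resize(t[180:260,330:410],(200,200),interpolation=cv2.INTER_CUBIC)
f=lambda i:cv2.convertScaleAbs(255*(i/255.)**.5)
cv2.imwrite("pics/L.png",f(np.vstack([np.hstack([a,b]),np.hstack([o,o2,o3,o4])])))
```

```text
0.06 -0.022 scene [223.8894 198.6165] crop [233.3363 201.6988] top crop [526.6042 200.7427]
0.06 0 scene [226.094 192.65 ] crop [246.5637 165.9002] top crop [560.6063 240.1592]
0.06 0.022 scene [228.252  186.8094] crop [259.5121 130.8566] top crop [594.7084 279.6917]
0.073 -0.022 scene [223.2589 195.2748] crop [229.5534 181.6486] top crop [532.8299 196.2872]
0.073 0 scene [225.4882 189.2956] crop [242.9293 145.7735] top crop [567.1873 236.0982]
0.073 0.022 scene [227.6701 183.4435] crop [256.0208 110.6611] top crop [601.6467 276.0276]
0.103 -0.022 scene [221.7635 187.3488] crop [220.5808 134.0929] top crop [547.6913 185.6513]
0.103 0 scene [224.0519 181.3418] crop [234.3115  98.0505] top crop [582.8976 226.4037]
0.103 0.022 scene [226.2908 175.4648] crop [247.7447  62.7889] top crop [618.2109 267.28  ]
```

View pics/L.png

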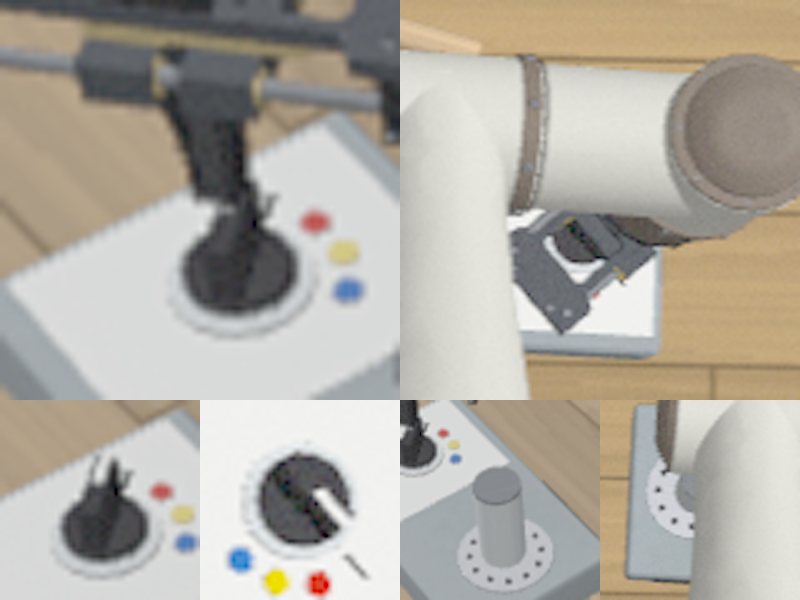

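The bottom row shows the beaker upright and seated on the disc, and the bar at its predicted place near scene (225,180). The fingers may be straddling the bar without gripping it. I'll test with a small clockwise turn and read the moment.

Emit:
{"op": "drive_tool", "data": {
  "steps": [0,0,0.08,0,0,0,0,0,0,0.08,0,0,0,0,0,0,0,0,0,0,0]
}}

```text
time_s: 19.12
tcp_pos: [0.616, -0.194, 0.0982]
ee_rot: [[-0.852, -0.524, 0.003], [-0.524, 0.852, -0.001], [-0.002, -0.002, -1.0]]
wrist_force: [0.4, -0.0, -0.6]
gripper_width: 0.006
gripper_force: 0.0
```

```bash
python3 -c "
from h import *
s=r.sense(); print(s['moment'],s['wrist_force'],s['tcp_pos'],s['gripper_width'],s['gripper_force'],s['effort'])"
```

```text
[0.0376 0.0155 0.0181] [ 0.3958 -0.0241 -0.6331] [ 0.616  -0.194   0.0982] 0.005971439304542084 0.0 [ -0.0019 -42.9175  16.7788   3.7722  -0.0409  -0.4636]
```

Emit:
{"op": "drive_tool", "data": {
  "steps": [0,0,0.1,0,0,0,0,0,0,0.1,0,0,0,0]
}}

```text
time_s: 19.28
tcp_pos: [0.616, -0.194, 0.0983]
ee_rot: [[-0.939, -0.344, 0.003], [-0.344, 0.939, -0.001], [-0.003, -0.002, -1.0]]
wrist_force: [0.0, 0.0, -0.4]
gripper_width: 0.002
gripper_force: 0.0
```

Run:
```python
from h import *
s=r.sense(); print(s['moment'],s['wrist_force'],s['gripper_width'],s['gripper_force'])
print(np.round(np.array(s['ee_rot']),3).tolist())
a=cv2.cvtColor(r.capture("scene"),cv2.COLOR_BGR2GRAY); b=cv2.cvtColor(cv2.imread("pics/scene0.png"),cv2.COLOR_BGR2GRAY)
for im in(b,a):
    print("rows 174-190, cols 214-236")
    for v in range(174,191,2): print(v,*["%3d"%x for x in im[v,214:236]])
```

```text
[-0.0082  0.0281  0.0024] [ 0.0245  0.0007 -0.368 ] 0.0022083928322486944 0.0
[[-0.939, -0.344, 0.003], [-0.344, 0.939, -0.001], [-0.003, -0.002, -1.0]]
rows 174-190, cols 214-236
174 104 104 104 101 101 104 105 103 101 101 110 118 152 158 181 182 183 182 182 182 182 182
176 103 103 103 104 102 100 108 118 152 146  98 157 179 129 149 182 183 182 182 182 181 181
178 106 106 110 116 152 157 181 184 178 104 154 184 107  24  49 153 178 179 183 182 181 182
180 151 157 181 183 183 182 183 184 147  97 180 157  58   7  34  98  63 152 182 183 183 183
182 183 183 182 182 182 183 183 153  58  25  39  29  13   5   5  33 111 184 185 184 179 121
184 182 182 182 183 184 182 180  75  21  22  25  16   9  10   7  22  77 120 170 185 180 127
186 182 183 184 181 147  62  21  18  23  21  20  13  11   8  10  20  20  20  39 109 160 179
188 182 183 174  93  27  21  16  13  13  12  11  12  10   9  12  22  24  23  21  22  76 161
190 181 173 144  55  19  23  19  14  11  12  12  12   7  12  22  22  22  24  22  17  58 158
rows 174-190, cols 214-236
174 106 109 107  37  13  17  16  13   9   7  10   9   6  33 119 185 187 185 185 184 186 188
176 106 106 106  64  19  12  20  15  12   8   8  11   8  14  92 187 187 184 184 184 184 186
178 108 108 114 112  54  27  17  15  10   5   8  23  18  12  55 156 181 181 185 185 184 185
180 153 159 184 186 186 185 160 131  49  20  85 147  60   9  34 100  63 155 185 185 185 186
182 186 185 184 185 185 186 187 157  61  23  43  31  14   9   5  34 112 186 187 186 181 123
184 184 184 184 185 187 185 182  77  20  22  23  16  12   8   7  21  79 122 173 187 183 129
186 185 185 186 184 150  63  20  22  22  24  20  12  11  11   9  18  21  19  39 110 163 182
188 185 186 176  95  30  20  15  13  11  15  13   9  14  11  13  22  26  24  20  22  78 163
190 184 175 145  56  20  22  20  12  14  11  14  12  10  10  24  25  22  22  23  16  59 161
```

Run:
```python
from h import *
for z in(.079,.09,.1,.105,.11): print(z,ray("scene",(222.5,179.7),z))
T=np.array([.616,-.194,.0983])
for dz in(-.019,-.01,0,.01,.02,.03): print(dz,proj("scene",T+[0,0,dz]))
a=cv2.cvtColor(r.capture("scene"),cv2.COLOR_BGR2GRAY)
for v in range(158,183): print(v,*["%3d"%x for x in a[v,206:236]])
```

```text
0.079 [ 0.6051 -0.2235  0.079 ]
0.09 [ 0.6101 -0.2134  0.09  ]
0.1 [ 0.6146 -0.2043  0.1   ]
0.105 [ 0.6169 -0.1998  0.105 ]
0.11 [ 0.6191 -0.1952  0.11  ]
-0.019 [[225.2542 187.6156]]
-0.01 [[224.826  185.2422]]
0 [[224.3445 182.5732]]
0.01 [[223.8568 179.87  ]]
0.02 [[223.3628 177.1319]]
0.03 [[222.8624 174.3582]]
158  36  35  36  69  78  66  44  38  40  38  41  43  51  64  71  60  42  29  23  20  22  26  29  38  38  40  39  42  53  49
159  21  27  52  64  97  83  46  39  39  40  38  40  40  43  52  64  70  60  44  34  30  23  22  24  25  32  37  39  41  39
160  20  30  66  60  70  46  38  39  41  40  39  38  40  38  39  44  50  56  70  71  60  43  30  23  22  19  30  37  40  40
161  20  25  59  58  49  28  32  36  37  39  41  40  40  39  40  39  38  35  30  39  58  69  60  41  30  24  22  36  40  40
162  24  20  42  65  48  30  22  24  30  33  39  40  40  39  39  38  45  46  42  23  27  37  58  66  69  52  32  40  39  40
163  58  37  23  37  68  61  26  20  21  22  24  33  37  40  37  44  88  62  62  26  16  16  26  61  91  92  58  40  40  39
164 105  87  58  71 103  72  27  18  2
[... 1617 characters left out ...]
 104  71  20  13  16  16   9   7   5   8   8   8  74 185 188 185 184 184 184 185
178 101 101 104 103 103 104 105 107 108 107 114 112  54  27  18  16   7  10   9  23  17  11  55 156 182 181 185 184 184 185
179  99 100 101 104 103 103 103 105 114 121 155 157 127 100  69  48  14   5  34  82  44  12  37 111  92 116 182 185 185 185
180  99  99 100 101 102 103 109 118 154 159 184 186 186 185 160 131  49  19  85 148  60   8  35  99  66 155 185 186 185 186
181  98  98  98 100 110 118 154 160 183 184 185 186 186 187 188 184  88  40 108  89  32   6  19  60  76 184 187 185 186 180
182 102  98 107 116 153 159 184 184 186 185 185 185 184 186 187 157  61  22  41  29  11   9   5  34 112 186 187 186 182 124
```

The knob has not moved: the bar pixels are unchanged. The closed tips project to about z ≈ 0.105, just above the bar top, so the real fingertips stand higher than the tool frame suggests. I'll raise, open, turn back and then descend further under force guard.

Emit:
{"op": "drive_tool", "data": {
  "steps": [0,0,0,0,0,-0.02,0.2,0,0,0,0,0,-0.005,0.5,0,0,-0.12,0,0,0,0.7,0,0,-0.12,0,0,0,0.7,0,0,-0.12,0,0,0,0.7,0,0,0,0,0,0,0.7,0,0,0,0,0,0,0.7,0,0,0,0,0,0.02,0.7,0,0,0,0,0,0.005,0.7,0,0,0,0,0,0,0.7]
}}

```text
time_s: 20.22
tcp_pos: [0.6145, -0.1937, 0.0962]
ee_rot: [[-0.757, -0.653, -0.001], [-0.653, 0.757, 0.0], [0.001, 0.001, -1.0]]
wrist_force: [-0.0, -0.3, 0.6]
gripper_width: 0.657
gripper_force: 0.0
```

Run:
```python
from h import *
want(-139.26,np.array([.6162,-.194,.08]))
s=r.sense(); print(s['moment'],s['wrist_force'],s['gripper_width'])
a=cv2.cvtColor(r.capture("scene"),cv2.COLOR_BGR2GRAY)
for v in range(168,200,1): print(v,*["%3d"%x for x in a[v,200:246:1]])
```

```text
p [ 0.6145 -0.1937  0.0962] j [ -3.1377  29.017   -4.7661  -0.003  -56.2963 -46.068 ] turn [ 0.001  -0.001   0.0009] shift before turn [-0.0011 -0.0014  0.0162] after turn [-0.0011 -0.0014  0.0162]
[ 0.003   0.0396 -0.0052] [-0.0111 -0.3025  0.5847] 0.6574493333915665
168 102 103 107 111 107  44   8  10  17  19  13  11  28  86 107 104 103 103 104 106 108 106 106 105 105 106 107 107 102  59  37  28  21  23  21  23  23  22  19  23  36  82  95  83  88  92
169 103 103 103 107 109  73  22   6  14  20  16  14  22  66 106 107 105 103 103 105 107 107 108 107 106 106 106 107 107 102  84  68  28  21  19  21  20  20  35  64  43  92 112  98  84  90
170 104 103 102 104 108 106  42   6  11  18  16  14  20  62 104 107 107 105 103 103 105 106 107 107 108 105 106 106 108 106 104  99  37  11  11  12  10  19  85 154 105 109 113 112  97  89
171 101 103 104 103 105 105  73  22  11  18  17  17  16  49 103 104 106 106 105 103 103 105 106 107 107 106 105 104 104 106 115 114  57  17   9  11   8  34 120 186 170 128 112 112 112  97
172 101 102 103 104 103 106 103  41  11  17  17  12  12  37 104 105 104 106 106
[... 4484 characters left out ...]
 184 184 185 181 156 161 164 137  90  56  38  24  20  16  22  36  40  73 105 112 160 160 136 133 180 186 186 186 185 184 185 184 186 185
197 184 185 184 184 185 184 184 185 184 184 184 185 184 184 185 183 156 153 161 165 163 137 110  88  84  73  85 105 113 159 162 158 157 130 149 180 186 185 185 185 185 185 185 185 185 185
198 184 185 184 185 185 185 184 184 185 185 184 184 185 184 184 185 182 166 143 153 162 161 164 166 167 166 162 160 160 159 147 129 121 148 182 186 185 184 185 184 184 184 185 185 184 185
199 185 185 184 185 185 184 184 184 184 184 184 184 184 184 184 185 185 185 180 139 121 131 147 151 156 162 152 140 133 118 120 149 180 184 186 185 184 185 184 184 184 185 184 185 184 184
```

The open tips end at scene (210.5,178.5) and (236,181.5), centred on the knob axis at z ≈ 0.107. I'll descend about 27 mm, guarded.

Emit:
{"op": "drive_tool", "data": {
  "steps": [0,0,0,-0.0005,-0.001,0.006,0.7,0,0,0,0,0,0.006,0.7,0,0,0,0,0,0,0.7]
}}

```text
time_s: 20.52
tcp_pos: [0.6164, -0.1942, 0.0851]
ee_rot: [[-0.757, -0.654, 0.001], [-0.654, 0.757, -0.0], [-0.001, -0.001, -1.0]]
wrist_force: [-0.3, 0.5, -0.9]
gripper_width: 0.699
gripper_force: 0.0
```

Emit:
{"op": "drive_tool", "data": {
  "steps": [0,0,0,0,0,0.004,0.7,0,0,0,0,0,0.003,0.7,0,0,0,0,0,0,0.7]
}}

```text
time_s: 20.77
tcp_pos: [0.6166, -0.1943, 0.0785]
ee_rot: [[-0.756, -0.654, 0.002], [-0.654, 0.756, -0.0], [-0.001, -0.001, -1.0]]
wrist_force: [-0.5, 0.8, -0.3]
gripper_width: 0.702
gripper_force: 0.0
```

Emit:
{"op": "drive_tool", "data": {
  "steps": [0,0,0,0,0,0.003,0.7,0,0,0,0,0,0.003,0.7,0,0,0,0,0,0,0.7]
}}

```text
time_s: 21.02
tcp_pos: [0.6167, -0.1943, 0.0726]
ee_rot: [[-0.756, -0.654, 0.002], [-0.654, 0.756, -0.0], [-0.001, -0.002, -1.0]]
wrist_force: [-0.0, 0.6, -0.9]
gripper_width: 0.699
gripper_force: 0.0
```

Run:
```python
from h import *
want(-139.26,np.array([.6162,-.194,.08]))
a=cv2.cvtColor(r.capture("scene"),cv2.COLOR_BGR2GRAY)
for v in range(176,198,1): print(v,*["%3d"%x for x in a[v,206:242:1]])
```

```text
p [ 0.6167 -0.1943  0.0726] j [ -3.1719  30.5058  -5.9997   0.0196 -53.3812 -45.9805] turn [-0.0016  0.0012  0.0021] shift before turn [ 0.0001  0.0005 -0.0074] after turn [ 0.0002  0.0005 -0.0074]
176  21   8  17  17  14  13  21  71 104 106 105 106 105 101 110 119 155 147 100 159 181 132 151 184 159 129 103  36  17  20  22  21  22  47  33  68
177  39   7  14  19  13  12  22  66 107 106 103 105 113 118 154 160 183 147 109 181 155  62  81 183 187 187 186  75  11  11  14  11  40 116 105 131
178  66  20  12  17  15  15  15  51 107 108 111 119 153 159 184 185 180 105 155 185 109  25  50 155 182 184 188  85  16   9  10   8  51 151 185 184
179  97  38   6  18  15  14   9  39 115 121 153 159 182 184 186 185 152  86 184 186  82  12  35 110  92 116 183 122  38   4  10   5  36 123 186 186
180 100  62  20  18  20  12  10  57 156 160 183 184 185 185 185 185 148  98 181 159  60   6  34  99  65 155 185 137  46   9   6   6  30 116 185 185
181  99  81  25  10  17  11   7  75 185 186 185 185 184 184 186 182 100  73 120  87  29   7  18  59  76 184 189 182  73  11   8   6  15  91 185 185
182 105  97  3
[... 1653 characters left out ...]
 174 164 114  42  21  24  19  13   8  15  11  12  24  23  24  21  21  16  55 136 163 147 162 184 165  87  62
194 184 184 184 183 184 184 184 184 183 164 165 161  78  25  24  17  14  16  13  13  17  24  23  22  16  15  46 113 162 160 124 181 185 156  94  67
195 184 184 184 184 184 184 184 184 182 154 159 166 136  66  28  19  19  18  17  16  20  20  15  16  32  46 112 162 161 130 144 183 186 183 155 113
196 184 184 184 184 184 184 183 184 185 181 155 161 164 136  89  57  38  25  21  16  24  35  39  73 104 112 159 159 136 132 179 185 184 186 184 183
197 184 184 184 184 183 184 184 184 185 182 156 153 160 164 162 137 110  88  84  72  84 106 113 159 161 157 157 129 148 180 185 185 184 184 184 185
```

The tips are now at about z ≈ 0.083 by image, overlapping the bar by 20 mm, with no contact force. Closing now.

Emit:
{"op": "drive_tool", "data": {
  "steps": [0,0,0,0,0,0,0.4,0,0,0,0,0,0,0.2,0,0,0,0,0,0,0,0,0,0,0,0,0,0,0,0,0,0,0,0,0,0,0,0,0,0,0,0,0,0,0,0,0,0,0,0,0,0,0,0,0,0,0,0,0,0,0,0,0,0,0,0,0,0,0,0]
}}

```text
time_s: 21.9
tcp_pos: [0.6159, -0.1932, 0.0733]
ee_rot: [[-0.756, -0.654, 0.0], [-0.654, 0.756, 0.001], [-0.001, 0.0, -1.0]]
wrist_force: [-2.3, 3.5, 2.7]
gripper_width: 0.161
gripper_force: 30.0
```

Emit:
{"op": "drive_tool", "data": {
  "steps": [0,0,0,0,0,0,0,0,0,0,0,0,0,0]
}}

```text
time_s: 22.07
tcp_pos: [0.6159, -0.1932, 0.0733]
ee_rot: [[-0.756, -0.654, 0.001], [-0.654, 0.756, 0.001], [-0.001, 0.0, -1.0]]
wrist_force: [-2.4, 3.9, 2.9]
gripper_width: 0.155
gripper_force: 30.0
```

The bar is gripped: opening 0.16 is 14 mm, at 30 N. I'll turn it 1.5 rad clockwise, which is +z in the tool frame.

Emit:
{"op": "drive_tool", "data": {
  "steps": [0,0,0.1,0,0,0,0,0,0,0.1,0,0,0,0,0,0,0.1,0,0,0,0,0,0,0.1,0,0,0,0,0,0,0.1,0,0,0,0,0,0,0.1,0,0,0,0,0,0,0.1,0,0,0,0,0,0,0.1,0,0,0,0]
}}

```text
time_s: 22.73
tcp_pos: [0.616, -0.1935, 0.0733]
ee_rot: [[-0.996, 0.091, 0.001], [0.091, 0.996, 0.0], [-0.001, 0.001, -1.0]]
wrist_force: [-2.1, 3.3, 3.7]
gripper_width: 0.156
gripper_force: 30.0
```

Emit:
{"op": "drive_tool", "data": {
  "steps": [0,0,0.1,0,0,0,0,0,0,0.1,0,0,0,0,0,0,0.1,0,0,0,0,0,0,0.1,0,0,0,0,0,0,0.1,0,0,0,0,0,0,0.1,0,0,0,0,0,0,0.1,0,0,0,0,0,0,0,0,0,0,0,0,0,0,0,0,0,0,0]
}}

```text
validation failed for argument at $.st...
```

```bash
python3 -c "
from h import *
want(134.8,np.array([.6162,-.194,.073])); s=r.sense(); print(s['moment'],s['wrist_force'])"
```

```text
p [ 0.616  -0.1935  0.0733] j [ -3.1243  30.431   -5.9974  -0.0378 -53.535  -92.0925] turn [0.0007 0.0004 0.6974] shift before turn [-0.0002 -0.0005  0.0003] after turn [-0.0005 -0.0002  0.0003]
[1.0364 0.7696 0.017 ] [-2.1125  3.2772  3.6809]
```

The second call was refused because I miscounted a row. Sending the remaining 0.7 rad.

Emit:
{"op": "drive_tool", "data": {
  "steps": [0,0,0.1,0,0,0,0,0,0,0.1,0,0,0,0,0,0,0.1,0,0,0,0,0,0,0.1,0,0,0,0,0,0,0.1,0,0,0,0,0,0,0.1,0,0,0,0,0,0,0.1,0,0,0,0,0,0,0,0,0,0,0,0,0,0,0,0,0,0]
}}

```text
time_s: 23.48
tcp_pos: [0.616, -0.1938, 0.0733]
ee_rot: [[-0.708, 0.706, 0.001], [0.706, 0.708, 0.0], [-0.0, 0.001, -1.0]]
wrist_force: [-3.8, 4.9, 3.9]
gripper_width: 0.156
gripper_force: 30.0
```

```bash
python3 -c "
from h import *
want(134.8,np.array([.6162,-.194,.073])); s=r.sense(); print(s['moment'],s['wrist_force'])"
```

```text
p [ 0.616  -0.1938  0.0733] j [  -3.142    30.4347   -5.9964   -0.0208  -53.536  -131.7689] turn [0.0006 0.0002 0.0048] shift before turn [-0.0003 -0.      0.0003] after turn [-0.0003 -0.      0.0003]
[ 1.212   1.1484 -0.0055] [-3.7599  4.8937  3.8748]
```

Within 0.005 rad of the target. I'll open, rise and move clear.

Emit:
{"op": "drive_tool", "data": {
  "steps": [0,0,0,0,0,0,0.2,0,0,0,0,0,0,0.35,0,0,0,0,0,0,0.6,0,0,0,0,0,0,0.7,0,0,0,0,0,0,0.7,0,0,0,0,0,0,0.7]
}}

```text
time_s: 23.98
tcp_pos: [0.6172, -0.1946, 0.0732]
ee_rot: [[-0.706, 0.708, 0.003], [0.708, 0.706, -0.001], [-0.003, 0.002, -1.0]]
wrist_force: [0.4, 1.7, 1.3]
gripper_width: 0.496
gripper_force: 0.0
```

Emit:
{"op": "drive_tool", "data": {
  "steps": [0,0,0,0,0,-0.01,0.7,0,0,0,0,0,-0.02,0.7,0,0,0,0,0,-0.03,0.7,0,0,0,0,0,-0.03,0.7,0,0,0,0,0,-0.03,0.7,0,0,0,0,0,-0.03,0.7,0,0,0,0,0,-0.03,0.7,0,0,0,0,0,-0.02,0.7]
}}

```text
time_s: 24.65
tcp_pos: [0.6172, -0.1947, 0.2781]
ee_rot: [[-0.706, 0.708, 0.009], [0.708, 0.707, -0.002], [-0.008, 0.005, -1.0]]
wrist_force: [0.6, -0.0, 0.5]
gripper_width: 0.7
gripper_force: 0.0
```

Emit:
{"op": "drive_tool", "data": {
  "steps": [0,0,0,0,-0.035,0,0.7,0,0,0,0,-0.035,0,0.7,0,0,0,0,-0.035,0,0.7,0,0,0,0,-0.035,0,0.7,0,0,0,0,-0.035,0,0.7,0,0,0,0,-0.035,0,0.7,0,0,0,0,0,0,0.7,0,0,0,0,0,0,0.7]
}}

```text
time_s: 25.32
tcp_pos: [0.4665, -0.3439, 0.2742]
ee_rot: [[-0.704, 0.71, 0.005], [0.71, 0.704, -0.001], [-0.004, 0.002, -1.0]]
wrist_force: [0.1, -0.0, -0.0]
gripper_width: 0.702
gripper_force: 0.0
```

Run:
```python
from h import *
rep()
k=np.array([.6162,-.194])
I={n:r.capture(n) for n in("top","scene")}
# pointer: brightness along bar top vs angle, both views (white line on black knob), radius 14-20 mm, z=.103
for n in I:
    g=cv2.cvtColor(I[n],cv2.COLOR_BGR2GRAY)
    out=[]
    for a in np.arange(-.2,1.8,.1):
        w=np.radians(-139.26)-a
        q=np.array([np.r_[k+R_*np.array([np.cos(w),np.sin(w)]),.103] for R_ in(.012,.015,.018)])
        uv=np.float32(proj(n,q)); out.append(int(cv2.remap(g,uv[None,:,0],uv[None,:,1],1).mean()))
    print(n,out)
# beaker: base dark-disc brightness around expected vertical pose, vs bench colour
for n in I:
    o=cv2.imread(f"pics/{n}0.png"); d=cv2.absdiff(I[n],o).max(2)>40
    c,_=cv2.findContours(d.astype(np.uint8),0,2)
    print(n,[cv2.boundingRect(x) for x in c if cv2.contourArea(x)>25])
    print(proj(n,[[.623,-.024,.164],[.623,-.024,.064]]))
```

```text
t 25.3167 j [ -20.3983   15.165     0.3628   -0.0129  -74.9177 -114.8374] 
p [ 0.4665 -0.3439  0.2742] 
R [[-0.7041409193636889, 0.7100449899799558, 0.004655951247959371], [0.710046971372991, 0.7041527175562633, -0.0014996006708544577], [-0.004343284667370906, 0.0022500138874199938, -0.9999880365863406]] g 0.7021237200804357 0.0 [ 0.0562 -0.0238 -0.0053]
beaker dir [-0.5364  0.543  -0.6461] turn to vertical (tool rotvec) [ 0.0016 -0.8683 -0.002 ]
top [45, 44, 32, 31, 28, 27, 28, 28, 27, 28, 29, 30, 32, 40, 67, 128, 188, 217, 176, 111]
scene [182, 182, 182, 182, 182, 182, 181, 181, 180, 170, 151, 126, 116, 122, 143, 165, 156, 142, 115, 81]
top [(378, 471, 15, 9), (345, 458, 10, 6), (282, 409, 138, 71), (556, 408, 84, 72), (467, 280, 6, 19), (248, 229, 34, 41), (428, 218, 17, 8), (360, 201, 22, 25), (408, 196, 232, 284)]
[[370.3412 210.0946]
 [366.873  216.0275]]
scene [(345, 262, 27, 30), (252, 212, 18, 25), (216, 176, 18, 12), (450, 125, 38, 34), (408, 105, 75, 53), (459, 83, 6, 13), (412, 78, 30, 25), (447, 30, 8, 17), (461, 16, 23, 66), (457, 0, 15, 55), (450, 0, 7, 33), (388, 0, 43, 36), (266, 0, 25, 29), (201, 0, 52, 81)]
[[259.067  204.5517]
 [261.8218 231.1892]]
```

The pointer peaks at 1.5 rad in the top view. The changes there are confined to the arm, the emptied cradle, the knob and the beaker standing on its post. Handing in.

```bash
python3 -c "
from station import r
print(r.finish_job())"
```

```text
the job is handed in; nothing more can be done
None
```

The beaker is upside down over the dryer post with its rim lowered onto the disc, the knob is at the blue mark (1.5 rad) and released, and the job was handed in at about 25 s (the verdict was not shown).

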